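# Push an empty spice tin through the recycling caddy's self-closing flap

### The job

Recycle the empty spice tin that stands on the ledge of the countertop recycling caddy: push the green self-closing flap open with one finger, and while that finger keeps it open push the tin along the ledge with the other finger until it drops through the opening into the caddy. Do not pick the tin up; let the flap close again afterwards and leave the bowl, rolling pin, fork and press alone.

Things in the scene. Friction and masses are not known exactly. Their poses are not given: they have to be found in the camera images.
- caddy: Recycling caddy, fixed: white and clear plastic box 260 x 130 mm (its x, y); origin under its centre on the counter, z up. Along its +x: flat loading ledge (x -130 to -20 mm, top 150 mm high, side rails 10 mm high, 106 mm apart inside), opening with sloping flap (x -20 to 110), back wall (x 116 to 130, 200 mm high). Hollow, also below the ledge; floor 6 mm thick.
- ledge_edge (a point): Middle of the ledge's end edge, where the opening begins: caddy x = -20 mm, y = 0, height 150 mm (ledge top). The opening is 106 mm wide, between fixed side cheeks that rise with the shut flap and stand about 5 mm above it.
- flap (a joint): Green flap's angle, rad: 0 shut, 1.15 open (swung down into the caddy). A spring shuts it: 0.075 N m when shut, 0.15 N m more per rad; 1 to 8 N at a fingertip. Shut, it slopes straight down from the hinge to the ledge's end edge, 0.33 rad below level, so a finger moving level at ledge height along the caddy's +x pushes it ever further open.
- flap_axis (a point): Middle of the flap's hinge line, which runs along the caddy's y: caddy x = +110 mm, height 195 mm. Fixed.
- flap_tip (a point): Middle of the flap's free lower edge (black), 136 mm from the hinge line; moves with the flap. Panel 134 long, 96 wide, 3 mm thick.
- tin: Empty round spice tin, steel with a red lid band, 42 mm diameter, 26 mm high, about 30 g, standing upright on the ledge. Origin: centre of its underside. z is its axis; its yaw means nothing. It tips off the ledge once its centre is past the edge, and drops freely with the flap 0.45 rad or more open.
- bowl: White mixing bowl, 190 mm wide, 75 mm high; origin under its centre. Leave alone.
- rolling_pin: Wooden rolling pin, 434 mm long along its x, 52 mm thick; origin under its middle on the counter. Leave alone.
- fork: Steel fork lying flat, about 200 mm long along its x, 5 mm thick; origin near its middle on the counter. Leave alone.
- press: Grey plastic empanada press, closed, 112 mm round, 30 mm high, with handles out to 112 mm along its -x; origin under the centre of the round. Leave alone.
Not all that is in view belongs to the job. What is meant by the tin is not pink, and is the larger of those in its own colour.

How it is judged (in metres and radians):
On the way, in this order (a step that is already met when the one before it is completed fails the run):
1. a finger pushes the flap open (0.15 rad or more) while the tin is still on the ledge (value of joint flap above 0.15 rad and contact force between the fingers and flap above 0.2 N and z of tin in the frame of caddy above 0.14 m and x of tin in the frame of caddy below -0.015 m), for 0.05 s.
2. the tin drops below the ledge through the opening while a finger still holds the flap open (value of joint flap above 0.15 rad and contact force between the fingers and flap above 0.2 N and z of tin in the frame of caddy below 0.125 m and x of tin in the frame of caddy between -0.13 and 0.12 m and y of tin in the frame of caddy between -0.065 and 0.065 m), for 0.02 s.
At the end, for the whole second after the job is handed in: The tin lies at rest inside the caddy (its origin lower than 70 mm above the caddy's underside, within the walls; speed under 0.03 m/s) and the flap is shut again (under 0.06 rad) (value of joint flap below 0.06 rad and z of tin in the frame of caddy below 0.07 m and x of tin in the frame of caddy between -0.13 and 0.13 m and y of tin in the frame of caddy between -0.065 and 0.065 m and linear speed of tin below 0.03 m/s); the robot touches nothing.
It fails at once if the tin is lifted more than 20 mm above the ledge (z of tin in the frame of caddy above 0.17 m).
It fails at once if a bystander (bowl, rolling pin, fork, press) is moved more than 20 mm (distance of any of bowl, rolling_pin, fork, press from where it was at the start of the episode above 0.02 m).
It also fails if it takes over 42 s, if anything falls off the work surface, if the arm or the gripper's body presses on something with over 40 N, if the wrist force passes 120 N, or if a joint passes its speed limit or range.

### The arm

A 6-joint arm with a two-finger parallel gripper is mounted at the origin on the work surface. World frame = base frame: x ahead of the robot, y to its left, z up, the work surface at z = 0. Lengths are in mm, angles in rad, forces in N, time in s.
With the tool pointing down it reaches from about 350 to 775 mm from the base axis. Payload 7.3 kg.
Tool frame: the origin (TCP) lies midway between the tips of the shut fingers; the grasp point (between the pads) lies 19 mm behind it; z points along the fingers, y is the line along which they close (so a half turn about z gives the same grasp; the last joint's range is limited). The gripper opens to 92 mm and grips with 3 to 60 N. Pads are 19 mm wide; open, the fingers measure 130 mm over their backs; the gripper's body (75 mm by 190 mm) begins 47 mm behind the grasp point.
Start: joints at [-1.404, 0.342, 1.524, -0, 1.275, -0.146], TCP at [161.578, -499.537, 226.741] pointing down, gripper open.
Joint ranges: [-2.53, 2.53], [-0.77, 2.02], [0.04, 2.7], [-1, 4.14], [0.28, 2.66], [-3.11, 3.11]. Speed limits (rad/s): [2.57, 2.57, 3.14, 3.14, 3.14, 3.14].

### API

Orientations are given as [roll, pitch, yaw] about the fixed x, y, z axes, in that order (R = Rz(yaw) Ry(pitch) Rx(roll)).
In Python, from plant import * gives the robot as it stands.
- The arm moves only by the tool step_arm, never from a script. Its argument "deltas" is one flat list of numbers, 5 for each row, row after row: the shift along the world's x, y, z in mm, then the turn about the world's z in degrees, then the finger opening in mm, from 0 to 91.8. In form: [tx, ty, tz, turn, gripper, tx, ty, tz, turn, gripper, ...]. A call has exactly 10 rows; each row shifts and turns the commanded pose from where the row before left it; what a row does not reach is not made up. A row lasts 1/8 s, in which the tool goes at most 62.5 mm and 10.7 degrees, less where a joint would pass 70% of its speed; a pose out of reach is approached as far as the arm can. A call is refused whole if a number of a shift passes 62.5 or a number of a turn 10.7, either way. A call with a gripper value outside its range is refused whole. The fingers move at their own pace and stop on an object; the grip force is fixed at half the most. Time passes only in rows, so rows that do not move let the fingers close, or fill a call up. It gives the time, the measured TCP pose, the force, the opening and the grip force at its end, in the units of the state.
- get_obs(): the state, without advancing time (a new reading comes with each control period).
- capture(name): name is "side" or "top" or "wrist"; returns the picture (384x512x3 uint8, red, green, blue); there is no depth.
- camera_params(name): a dict with "mtx" (3x3 intrinsics, pixels), "k1" (the pictures are not rectified: a ray, as slopes to the right and down, at radius r is drawn at 1 + k1 r^2 times it, then the intrinsics apply), "rvec" (rotation vector, rad) and "tvec" (3), from world to camera coordinates, as OpenCV has them. Camera axes: x right, y down, z forward; pixel columns grow to the right and rows downward; lengths in mm; the calibration is good to about 2 mm. A picture is of the moment at which its call begins: read the wrist's pose just before it. camera_params takes no time and is no camera call; for the wrist camera it gives the pose at the moment of the call.
- close_job(): hands the job in; it is judged then, once.
The state is a dict: "time": time; "joint_positions": joint angles; "dq": joint speeds; "tau": joint torques, N m; "tool_pos": TCP position; "tcp_rot": TCP orientation; "contact_force": force on the tool from outside, world axes, zero at the start; "moment": the same for the moment, N m; "grip_width": finger opening in mm; "finger_force": force on a finger pad.
Only numpy, scipy, OpenCV 4.12 (cv2) and the standard library are available. Lean on these libraries where they do the work, as an engineer would, in place of code of your own. Each camera call takes 0.05 s, during which the arm holds its last target. There are 200 camera calls.

## Working session

There is one attempt and no reset: what is moved stays moved. The work goes in short steps, Python scripts to look and compute and a tool call to move; the robot and the scene stay as the last step left them, time stands still between calls to the robot, and variables do not carry over. Pictures are saved under pics/ and viewed, at most 10 in all, crops included, and the job is handed in when it is done.

Besides the shell and the picture viewer there is one more tool, called after "Request:" as name(argument=value, ...), one argument or row to a line, values as JSON. step_arm: Moves the arm, as the interface text tells. Its arguments: {"type":"object","properties":{"deltas":{"type":"array","items":{"type":"number"}}},"required":["deltas"]}

```bash
mkdir -p pics; cat > h.py <<'E'
from plant import *
import numpy as np, cv2
def cam(n):
    p=camera_params(n); R=cv2.Rodrigues(np.array(p["rvec"],float))[0]; t=np.array(p["tvec"],float).ravel()
    return np.array(p["mtx"],float),p["k1"],R,t
def ray(n,uv,c=None):
    K,k,R,t=c or cam(n)
    n_=cv2.undistortPoints(np.array([[uv]],float),K,np.array([k,0,0,0,0.]))[0,0]
    return -R.T@t, R.T@np.array([n_[0],n_[1],1])
def onz(n,uv,z,c=None):
    o,d=ray(n,uv,c); return o+d*(z-o[2])/d[2]
def proj(n,P,c=None):
    K,k,R,t=c or cam(n)
    return cv2.projectPoints(np.array(P,float).reshape(-1,1,3),cv2.Rodrigues(R)[0],t,K,np.array([k,0,0,0,0.]))[0][:,0]
def save(n,f):
    im=capture(n); cv2.imwrite(f"pics/{f}.png",im[:,:,::-1]); return im
E
python3 - <<'E'
from h import *
a=save("top","top0"); b=save("side","side0")
cv2.imwrite("pics/t.png",cv2.resize(a[:,:,::-1],(800,600),interpolation=cv2.INTER_CUBIC))
cv2.imwrite("pics/s.png",cv2.resize(b[:,:,::-1],(800,600),interpolation=cv2.INTER_CUBIC))
for n in("top","side"):
  o,d=ray(n,(256,192)); print(n,o,d)
print(get_obs())
E
```

```text
top [ 318.47907546    3.64795008 1510.22071293] [ 0.15634282  0.01521738 -0.98766375]
side [ 514.74750842 -939.24725191  777.03562739] [ 0.05027881  0.82163006 -0.56808517]
{'time': 0.1, 'joint_positions': array([-1.40397921e+00,  3.42644096e-01,  1.52490789e+00,  3.16669410e-05,
        1.27536715e+00, -1.46006060e-01]), 'dq': array([-0.00045502, -0.00064759, -0.00306815,  0.00111955, -0.00157106,
        0.00057446]), 'tau': array([ 9.94116308e-04, -4.32005918e+01, -2.44696087e+01,  7.18706776e-02,
        5.25936135e-02, -3.98784800e-05]), 'tool_pos': array([ 161.53611786, -499.1678796 ,  226.12383938]), 'tcp_rot': array([-3.14028469e+00, -2.22947455e-04,  3.12813792e-01]), 'contact_force': array([ 0.06655623, -0.09393683,  0.58688994]), 'moment': array([-0.00244476, -0.00236928,  0.004003  ]), 'finger_force': 0.0, 'grip_width': 91.48173525127426}
```

View pics/t.png

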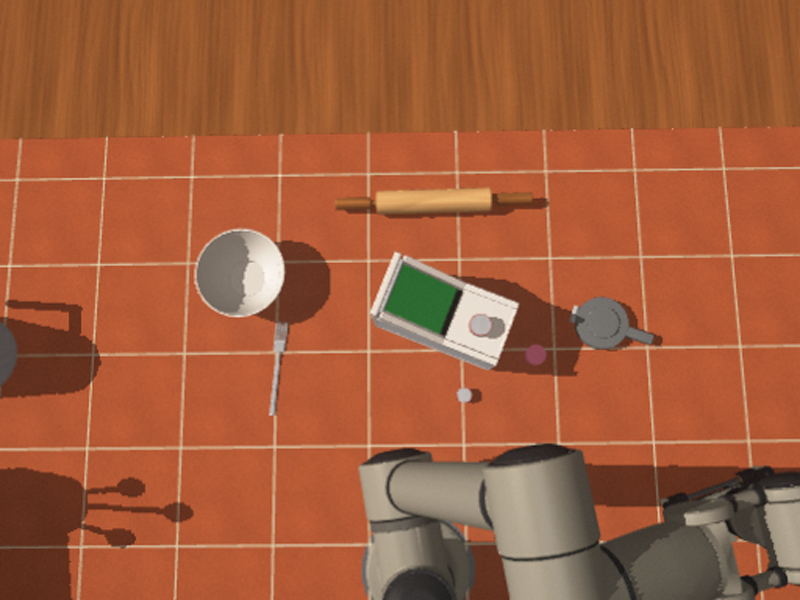

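View pics/s.png

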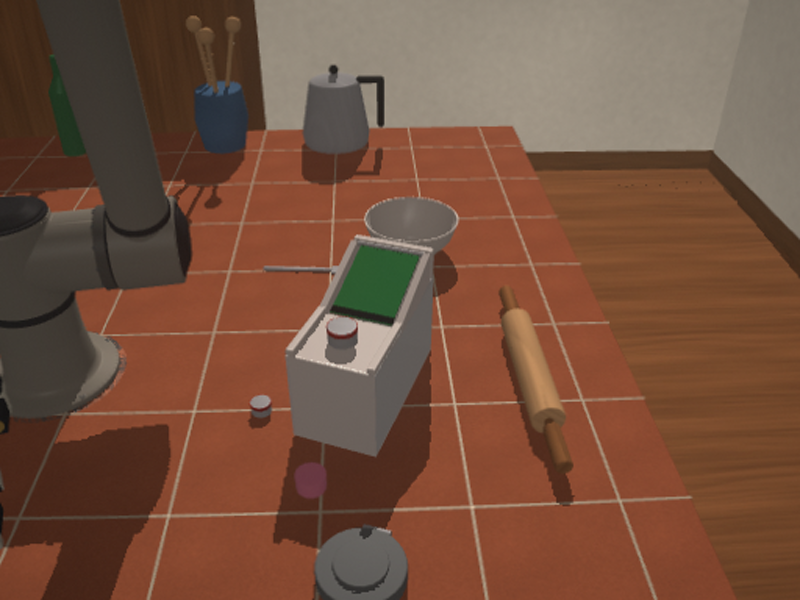

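The top view shows the caddy (px 372–519, 253–368 of 800) with its ledge to the right and the opening to the left, at about world +y. The tin is at (483,326). The side view shows the same caddy with the tin at (342,332). A pink cup and a small tin nearby are distractors.

```bash
python3 - <<'E'
from h import *
a=cv2.imread("pics/top0.png"); b=cv2.imread("pics/side0.png")
A=cv2.resize(a[155:243,230:340],None,fx=7,fy=6.8,interpolation=cv2.INTER_CUBIC)
A=cv2.resize(a[158:242,230:340],(770,588),interpolation=cv2.INTER_CUBIC)
B=cv2.resize(b[145:295,175:285],(440,600),interpolation=cv2.INTER_CUBIC)
cv2.imwrite("pics/tz.png",A);cv2.imwrite("pics/sz.png",B)
for n,im in(("top",a),("side",b)):
  h=cv2.cvtColor(im,cv2.COLOR_BGR2HSV)
  m=cv2.inRange(h,(40,80,30),(85,255,255)); m[:,:150]=0
  c=max(cv2.findContours(m,0,1)[0],key=cv2.contourArea)
  print(n,"green",cv2.approxPolyDP(c,4,True)[:,0].tolist(),cv2.minAreaRect(c))
E
```

```text
top green [[258, 170], [246, 197], [282, 212], [292, 185]] ((269.5442810058594, 191.11312866210938), (39.56654357910156, 31.6074275970459), 23.629377365112305)
side green [[231, 157], [214, 195], [251, 203], [267, 164]] ((240.6424560546875, 179.26284790039062), (38.91504669189453, 49.30641555786133), 22.249025344848633)
```

View pics/tz.png

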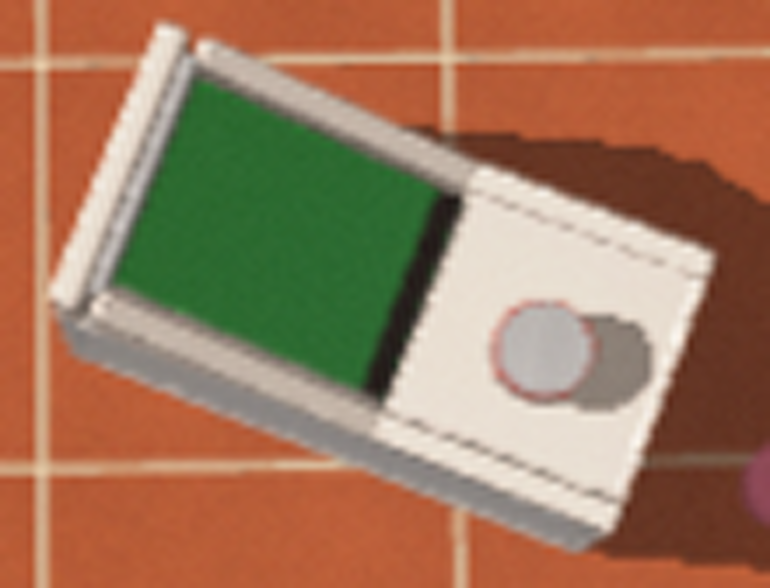

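View pics/sz.png

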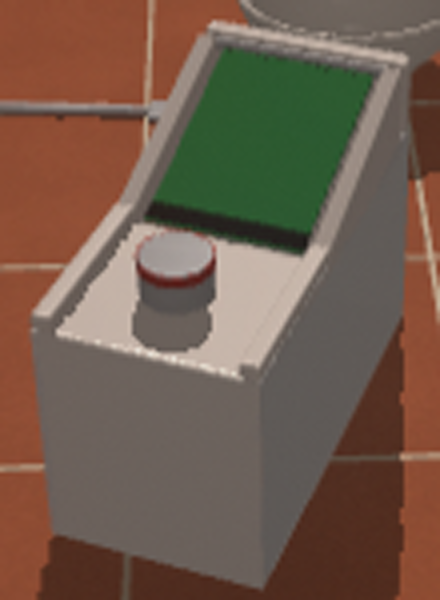

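The crops show the rail-end corners at top-crop (714,253) and (612,525), the back wall's outer top corners at (160,22) and (52,297), and the tin lid centre at (544,350). In the side crop the front corners are at (36,325) and (262,375), with the bottom ones at (55,535) and (263,588).

```bash
cat > fit.py <<'E'
from h import *
from scipy.optimize import least_squares
T=lambda u,v:(230+u/7-.43,158+v/7-.43); S=lambda u,v:(175+u/4-.4,145+v/4-.4)
t=[((-130,-65,160),T(714,253)),((-130,65,160),T(612,525)),((130,-65,200),T(160,22)),((130,65,200),T(52,297))]
s=[((-130,65,160),S(36,325)),((-130,-65,160),S(262,375)),((-130,65,0),S(55,535)),((-130,-65,0),S(263,588))]
pts=[("top",P,uv) for P,uv in t]+[("side",P,uv) for P,uv in s]
W=[onz(n,uv,P[2]) for n,P,uv in pts]
for w,(n,P,uv) in zip(W,pts): print(n,P,w.round(1))
def Rz(a): return np.array([[np.cos(a),-np.sin(a)],[np.sin(a),np.cos(a)]])
# which side is +y: left of +x seen from above
f=lambda p,idx=range(8):np.concatenate([Rz(p[2])@np.array(pts[i][1][:2])+p[:2]-W[i][:2] for i in idx])
for idx in(range(4),range(4,8),range(8)):
  r=least_squares(f,[450,0,1.2],args=(idx,)); print(r.x.round(3),np.abs(r.fun).max().round(1))
p=r.x
w1=onz("top",T(544,350),176); b=onz("side",S(176,256),176)
for w in(w1,b): print("tin",w.round(1),(Rz(p[2]).T@(w[:2]-p[:2])).round(1))
for n,uv in(("top",T(453,192)),("top",T(372,400))):
  w=onz(n,uv,150);print("edge",w.round(1),(Rz(p[2]).T@(w[:2]-p[:2])).round(1))
E
python3 fit.py
```

```text
top (-130, -65, 160) [ 523.8 -205.4  160. ]
top (-130, 65, 160) [ 406.5 -157.2  160. ]
top (130, -65, 200) [620.9  33.5 200. ]
top (130, 65, 200) [502.8  80.2 200. ]
side (-130, 65, 160) [ 411.4 -164.6  160. ]
side (-130, -65, 160) [ 528.2 -209.7  160. ]
side (-130, 65, 0) [ 408.9 -157.6    0. ]
side (-130, -65, 0) [ 527.2 -203.6    0. ]
[513.472 -62.221   1.186] 2.5
[515.887 -62.66    1.201] 4.2
[514.984 -62.559   1.196] 4.8
tin [ 480.4 -128.7  176. ] [-74.2   8. ]
tin [ 484.7 -128.8  176. ] [-72.7   3.9]
edge [554.  -93.4 150. ] [-14.5 -47.6]
edge [462.7 -55.9 150. ] [-13.   51.1]
```

Fits agree within a few mm: caddy at about (514.5, -62.5), yaw 1.19, and the tin at caddy (-73.5, 6). I will line the fingers up along caddy x, so the front finger opens the flap while the rear one pushes the tin.

Request:
step_arm(
  deltas=[32.5,38.3,2,-3.97,91.8,32.5,38.3,2,-3.97,91.8,32.5,38.3,2,-3.97,91.8,32.5,38.3,2,-3.97,91.8,32.5,38.3,2,-3.97,91.8,32.5,38.3,2,-3.97,91.8,32.5,38.3,2,-3.97,91.8,32.5,38.3,2,-3.97,91.8,32.5,38.3,2,-3.97,91.8,32.5,38.3,2,-3.97,91.8],
)

```text
time: 1.35
tool_pos: [487.3, -115.0, 246.6]
tcp_rot: [3.141, 0.0, -0.382]
contact_force: [0.8, -1.4, 0.5]
grip_width: 91.7
finger_force: 0.0
```

```bash
python3 - <<'E'
from h import *
s=get_obs(); print(s["time"],s["tool_pos"],s["tcp_rot"],s["contact_force"])
c=cam("wrist"); a=save("wrist","w0"); print(ray("wrist",(256,192),c))
p=np.array([514.5,-62.5,0]);R=cv2.Rodrigues(np.array([0,0,1.19]))[0]
P=[R@np.array(q)+p for q in[(-130,-65,160),(-130,65,160),(-20,-53,150),(-20,53,150),(-73.5,6,176),(130,-65,200),(130,65,200)]]
uv=proj("wrist",P,c);print(uv.round(0).tolist())
im=a[:,:,::-1].copy()
for u in uv: cv2.drawMarker(im,tuple(int(x) for x in u),(255,0,255),0,12,1)
cv2.imwrite("pics/wz.png",cv2.resize(im,(800,600)))
E
```

```text
1.35 [ 487.33746916 -115.04916053  246.55170695] [ 3.14137165e+00  4.78148450e-04 -3.82307383e-01] [ 0.78850723 -1.36451622  0.54984736]
(array([ 565.51072331, -146.72046542,  405.63155756]), array([-0.28080758,  0.12221926, -0.95200958]))
[[337.0, 123.0], [326.0, 250.0], [217.0, 135.0], [222.0, 236.0], [274.0, 203.0], [15.0, 128.0], [54.0, 272.0]]
```

View pics/wz.png

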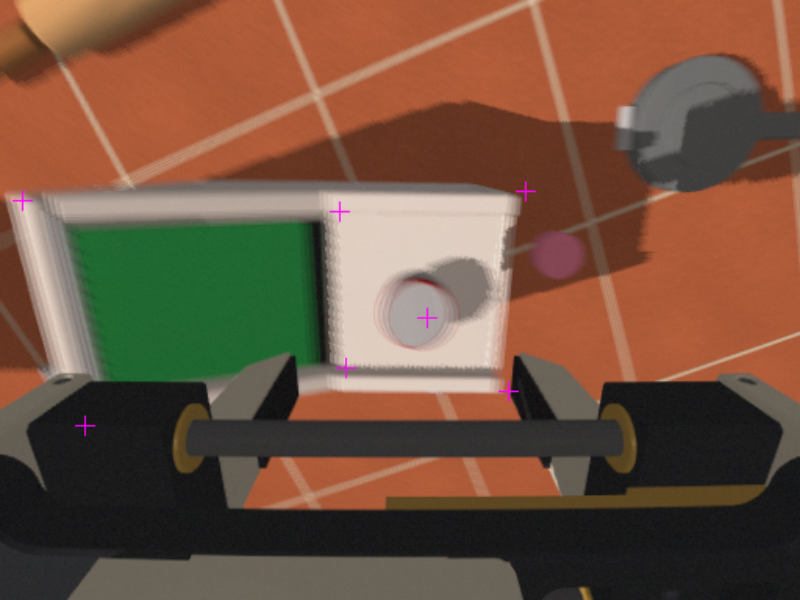

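The picture is motion-blurred, but the predicted marks fall within a few pixels of the caddy corners, and the tin is at (417,313). I'll come down a little, let it settle and measure again.

Request:
step_arm(
  deltas=[0,0,-4,0,91.8,0,0,-4,0,91.8,0,0,-4,0,91.8,0,0,-4,0,91.8,0,0,-2,0,91.8,0,0,0,0,91.8,0,0,0,0,91.8,0,0,0,0,91.8,0,0,0,0,91.8,0,0,0,0,91.8],
)

```text
time: 2.65
tool_pos: [486.6, -116.5, 228.8]
tcp_rot: [3.141, -0.0, -0.38]
contact_force: [-0.6, -0.5, -0.3]
grip_width: 92.1
finger_force: 0.0
```

```bash
python3 - <<'E'
from h import *
s=get_obs(); print(s["time"],s["tool_pos"],s["tcp_rot"],s["contact_force"])
c=cam("wrist"); a=save("wrist","w1")
p=np.array([514.5,-62.5,0]);R=cv2.Rodrigues(np.array([0,0,1.19]))[0]
P=[R@np.array(q)+p for q in[(-130,-65,160),(-130,65,160),(-20,-53,150),(-20,53,150),(-73.5,6,176),(130,-65,200)]]
P.append(s["tool_pos"])
uv=proj("wrist",P,c);print(uv.round(0).tolist())
im=a[:,:,::-1].copy()
for u in uv: cv2.drawMarker(im,tuple(int(x) for x in u),(255,0,255),0,12,1)
cv2.imwrite("pics/wz1.png",cv2.resize(im,(800,600)))
E
```

```text
2.65 [ 486.60760715 -116.51315679  228.75834076] [ 3.14148717e+00 -3.97682823e-05 -3.80016285e-01] [-0.55431505 -0.50738837 -0.31015797]
[[341.0, 124.0], [328.0, 260.0], [212.0, 137.0], [218.0, 244.0], [273.0, 210.0], [-8.0, 130.0], [258.0, 239.0]]
```

View pics/wz1.png

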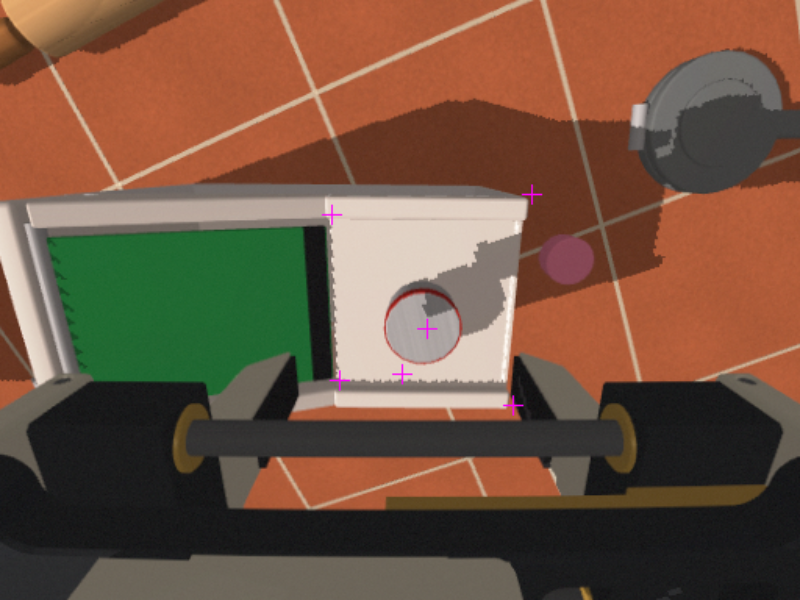

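The settled view matches: the tin is at (423,326) against a predicted (427,328), so errors are about 2 mm. Now I'll descend with the rear finger behind the tin and the front finger on the low end of the flap.

Request:
step_arm(
  deltas=[0.5,1.5,-12,0,91.8,0,0,-12,0,91.8,0,0,-12,0,91.8,0,0,-12,0,91.8,0,0,-9,0,91.8,0,0,-6,0,91.8,0,0,-5,0,91.8,0,0,-4,0,91.8,0,0,-2,0,91.8,0,0,0,0,91.8],
)

```text
time: 3.95
tool_pos: [487.1, -115.1, 154.8]
tcp_rot: [3.142, -0.0, -0.38]
contact_force: [0.1, 0.6, 0.8]
grip_width: 91.6
finger_force: 0.0
```

```bash
python3 - <<'E'
from h import *
s=get_obs(); print(s["time"],s["tool_pos"],s["contact_force"])
b=save("side","s1")
cv2.imwrite("pics/s1z.png",cv2.resize(b[60:300,140:340,::-1],(500,600),interpolation=cv2.INTER_CUBIC))
E
```

```text
3.95 [ 487.10661935 -115.05660093  154.756281  ] [0.1122504  0.59083123 0.75891857]
```

View pics/s1z.png

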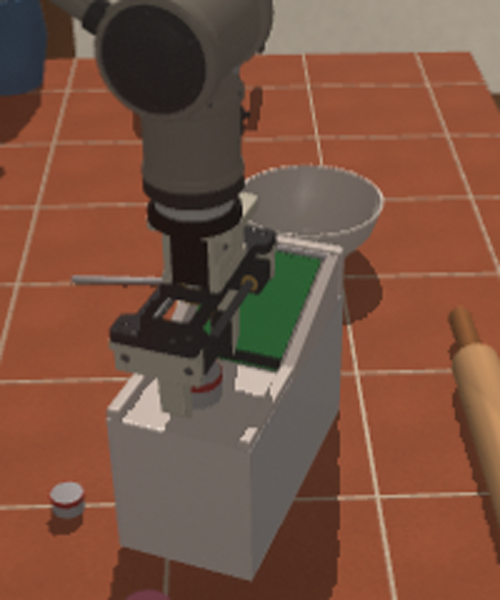

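The rear finger (crop (180,390)) stands behind the tin (205,385) and the front finger touches the flap's low end. I'll advance along caddy +x.

Request:
step_arm(
  deltas=[1.5,3.7,0,0,91.8,1.5,3.7,0,0,91.8,1.5,3.7,0,0,91.8,1.5,3.7,0,0,91.8,1.5,3.7,0,0,91.8,1.5,3.7,0,0,91.8,1.5,3.7,0,0,91.8,1.5,3.7,0,0,91.8,1.5,3.7,0,0,91.8,1.5,3.7,0,0,91.8],
)

```text
time: 5.25
tool_pos: [502.2, -77.8, 154.7]
tcp_rot: [3.141, 0.0, -0.38]
contact_force: [-0.4, -1.2, 0.4]
grip_width: 91.9
finger_force: 0.7
```

```bash
python3 - <<'E'
from h import *
s=get_obs(); print(s["time"],s["tool_pos"],s["contact_force"])
a=save("wrist","w2"); b=save("side","s2")
cv2.imwrite("pics/c2.png",np.hstack([cv2.resize(b[80:240,180:340,::-1],(384,384),interpolation=cv2.INTER_CUBIC),cv2.resize(a[100:292,100:300,::-1],(400,384))]))
E
```

```text
5.25 [502.15669905 -77.82587662 154.73878371] [-0.38926271 -1.20954622  0.4472065 ]
```

View pics/c2.png

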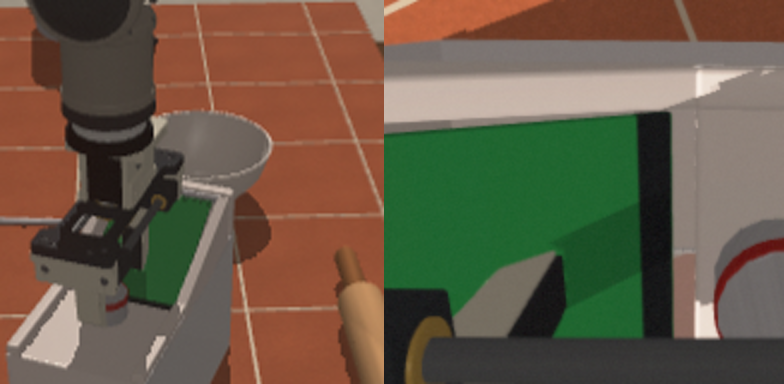

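The front finger holds the flap open with a gap at the edge, and the tin is moving ahead of the rear finger. I'll carry on past the edge.

Request:
step_arm(
  deltas=[1.6,4.2,0,0,91.8,1.6,4.2,0,0,91.8,1.6,4.2,0,0,91.8,1.6,4.2,0,0,91.8,1.6,4.2,0,0,91.8,1.6,4.2,0,0,91.8,1.6,4.2,0,0,91.8,1.6,4.2,0,0,91.8,1.6,4.2,0,0,91.8,0,0,0,0,91.8],
)

```text
time: 6.6
tool_pos: [516.7, -39.7, 154.9]
tcp_rot: [-3.141, -0.0, -0.38]
contact_force: [-1.2, -0.4, 3.3]
grip_width: 91.6
finger_force: 1.4
```

```bash
python3 - <<'E'
from h import *
s=get_obs(); print(s["time"],s["tool_pos"],s["contact_force"])
a=save("wrist","w3"); b=save("side","s3")
cv2.imwrite("pics/c3.png",np.hstack([cv2.resize(b[80:240,180:340,::-1],(384,384),interpolation=cv2.INTER_CUBIC),cv2.resize(a[100:292,160:360,::-1],(400,384))]))
E
```

```text
6.6 [516.66338239 -39.70617652 154.85516434] [-1.18557379 -0.42795292  3.33789831]
```

View pics/c3.png

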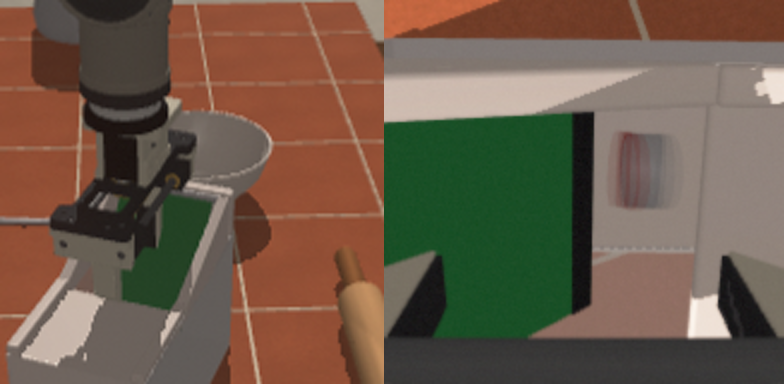

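The tin (crop (645,170)) has dropped inside and is rolling on the floor while the flap is still held. I'll hold briefly, then lift clear.

Request:
step_arm(
  deltas=[0,0,0,0,91.8,0,0,0,0,91.8,0,0,0,0,91.8,0,0,0,0,91.8,-0.7,-1.9,2,0,91.8,-1,-2.5,6,0,91.8,-1,-2.5,10,0,91.8,-1,-2.5,14,0,91.8,-1,-2.5,16,0,91.8,0,0,16,0,91.8],
)

```text
time: 7.95
tool_pos: [511.8, -52.2, 220.1]
tcp_rot: [-3.141, -0.001, -0.38]
contact_force: [-0.0, -0.3, -0.3]
grip_width: 92.1
finger_force: 0.0
```

Request:
step_arm(
  deltas=[-4,-16,14,0,91.8,-6,-22,12,0,91.8,-6,-22,8,0,91.8,-6,-22,0,0,91.8,-6,-22,0,0,91.8,-4,-16,0,0,91.8,0,0,0,0,91.8,0,0,0,0,91.8,0,0,0,0,91.8,0,0,0,0,91.8],
)

```text
time: 9.2
tool_pos: [479.9, -171.6, 252.8]
tcp_rot: [-3.142, 0.0, -0.379]
contact_force: [0.4, 0.8, -0.4]
grip_width: 91.9
finger_force: 0.0
```

```bash
python3 - <<'E'
from h import *
s=get_obs(); print(s["time"],s["tool_pos"],s["contact_force"])
a=save("top","t4"); b=save("side","s4")
cv2.imwrite("pics/c4.png",np.hstack([cv2.resize(b[80:300,150:340,::-1],(380,440),interpolation=cv2.INTER_CUBIC),cv2.resize(a[150:250,225:320,::-1],(418,440))]))
E
```

```text
9.2 [ 479.94288994 -171.59558289  252.76232084] [ 0.36282786  0.75687884 -0.41876835]
```

View pics/c4.png

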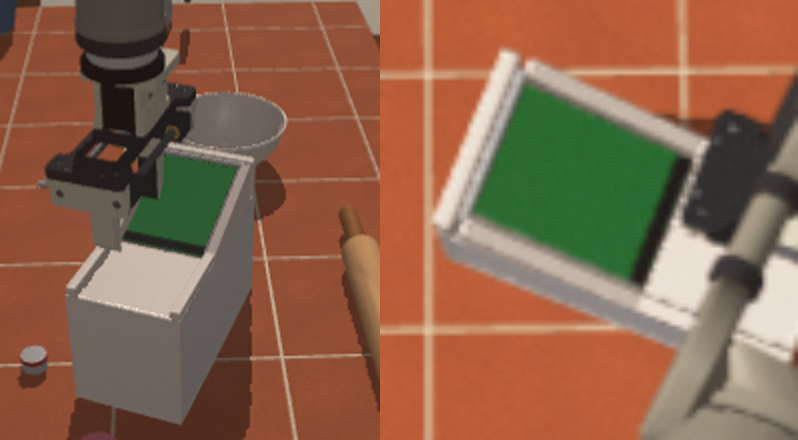

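The flap is shut (black edge back at the ledge), the ledge is empty and the arm is clear. I'll wait for the tin to stop rolling, then hand in.

Request:
step_arm(
  deltas=[0,0,0,0,91.8,0,0,0,0,91.8,0,0,0,0,91.8,0,0,0,0,91.8,0,0,0,0,91.8,0,0,0,0,91.8,0,0,0,0,91.8,0,0,0,0,91.8,0,0,0,0,91.8,0,0,0,0,91.8],
)

```text
time: 10.55
tool_pos: [479.8, -172.1, 252.7]
tcp_rot: [3.142, 0.0, -0.38]
contact_force: [0.6, 0.3, -0.1]
grip_width: 91.9
finger_force: 0.0
```

Request:
step_arm(
  deltas=[0,0,0,0,91.8,0,0,0,0,91.8,0,0,0,0,91.8,0,0,0,0,91.8,0,0,0,0,91.8,0,0,0,0,91.8,0,0,0,0,91.8,0,0,0,0,91.8,0,0,0,0,91.8,0,0,0,0,91.8],
)

```text
time: 11.8
tool_pos: [479.8, -172.1, 252.7]
tcp_rot: [3.142, 0.0, -0.38]
contact_force: [-0.1, -0.5, 0.1]
grip_width: 91.9
finger_force: 0.0
```

Request:
step_arm(
  deltas=[0,0,0,0,91.8,0,0,0,0,91.8,0,0,0,0,91.8,0,0,0,0,91.8,0,0,0,0,91.8,0,0,0,0,91.8,0,0,0,0,91.8,0,0,0,0,91.8,0,0,0,0,91.8,0,0,0,0,91.8],
)

```text
time: 13.05
tool_pos: [479.8, -172.1, 252.7]
tcp_rot: [3.142, 0.0, -0.38]
contact_force: [0.5, 0.3, 0.3]
grip_width: 92.0
finger_force: 0.0
```

Request:
step_arm(
  deltas=[0,0,0,0,91.8,0,0,0,0,91.8,0,0,0,0,91.8,0,0,0,0,91.8,0,0,0,0,91.8,0,0,0,0,91.8,0,0,0,0,91.8,0,0,0,0,91.8,0,0,0,0,91.8,0,0,0,0,91.8],
)

```text
time: 14.3
tool_pos: [479.8, -172.1, 252.7]
tcp_rot: [3.142, 0.0, -0.38]
contact_force: [0.6, 0.4, 0.9]
grip_width: 91.7
finger_force: 0.0
```

```bash
python3 -c "
from plant import *
print(close_job())"
```

```text
the job is handed in; nothing more can be done
None
```

I pushed the tin off the ledge into the caddy while the front finger held the flap open, saw the flap shut again with the arm clear, and handed the job in at about 14 s; no verdict came back, and I did not see the tin at rest behind the shut flap.

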